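# Lever open the stuck router-bit case

### The job

The lid of the plywood router-bit case is stuck and has no handle. Pick up the flat scraper, push its blade well into the notch above the small sill, under the front edge of the lid, and lever the lid up with it until it stands open, nearly upright, keeping the gripper itself off the case. Then lay the scraper gently down flat on the bench and let go; leave the other things where they are.

Things in the scene. Friction and masses are not known exactly. Their poses are not given: they have to be found in the camera images.
- case: Plywood case fixed to the bench, 140 (x) x 180 (y) mm, walls 12 thick and 60 high, 70 high with the closed lid; brass hinges at the back. Origin: centre of the underside; z up; its front, with the notch, is the -x face; the lid is hinged along the far (+x) top edge. Inside, router bits stand up to 42 mm above the bench.
- case_notch (a point): Middle of the notch in the case's front wall, on the wall's outer face, 55 mm above the bench. The notch is cut in the top of the front wall: 80 mm wide (along y), 10 mm high (50 to 60 mm above the bench), open right through the 12 mm wall; the closed lid is its roof. A darker sill, 80 mm wide, juts 14 mm out of the wall below it, top 50 mm above the bench.
- case_hinge (a point): Middle of the lid's hinge line (along the case's y), at the back top edge of the case: 140 mm behind the front face (case +x), 60 mm above the bench. Axes as the case's.
- lid (a joint): Angle of the lid, rad: 0 closed, grows as the front edge rises, stop at 1.75. Starts at 0 to 0.03. Stiff hinge: the lid stays where it is left; it takes about 3 to 5 N upward at the front edge to move it.
- lid_lip (a point): Middle of the lower front edge of the lid, 140 mm from the hinge line; moves with the lid. The lid is a plain board 140 x 180 x 10 mm, 180 to 260 g, level with the case's front and sides.
- scraper: Loose stiff scraper lying flat, 190 mm long, 120 to 200 g: dark wooden handle 110 x 30 wide x 26 high, plain steel blade 80 x 45 wide x 2.5 thick, its mid-plane 13 above the underside. x points to the blade edge, z up. Origin: underside of the handle (which spans x -90 to +20 mm), 20 behind its front end, a good place to grip.
- scraper_tip (a point): Middle of the scraper's blade edge: 100 mm along the scraper's +x from its origin, 13 mm above its underside.
- brush: Loose bench brush of about the scraper's size (184 mm) with a paler handle and a tan bristle head; a bystander. It and the scraper lie side by side about 130 mm apart, in either order. Origin under the handle, x to the bristles.
- glue: Loose white glue bottle, 68 mm diameter, 200 high, standing; a bystander. Origin: centre of its foot.
- tape: Loose roll of tape lying flat, 100 mm across, 25 high; a bystander. Origin: centre of its underside.
- batten: Loose strip of wood 160 x 30 x 20 mm; a bystander. Origin: centre of its underside, x along it.
- square: Loose try square lying flat: dark wooden stock 100 x 26 x 18 mm (along y), steel blade 120 mm towards x; a bystander. Origin: centre of the stock's underside.
Mind the look-alikes: they are no part of the job. Leave any yellow look-alike of the scraper alone.

How it is judged:
By the outcome, as a careful person would: the job done as asked, in the order asked, and still so for the second after the job is handed in, with the robot touching nothing.
It also fails if it takes over 61 s, if anything falls off the work surface, if the arm or the gripper's body presses on something with over 40 N, if the wrist force passes 120 N, or if a joint passes its speed limit or range.

### The arm

A 6-joint arm with a two-finger parallel gripper is mounted at the origin on the work surface. World frame = base frame: x ahead of the robot, y to its left, z up, the work surface at z = 0. Lengths are in mm, angles in rad, forces in N, time in s.
With the tool pointing down it reaches from about 400 to 925 mm from the base axis. Payload 12.5 kg.
Tool frame: the origin (TCP) lies midway between the tips of the shut fingers; the grasp point (between the pads) lies 19 mm behind it; z points along the fingers, y is the line along which they close (so a half turn about z gives the same grasp; the last joint's range is limited). The gripper opens to 95 mm and grips with 3 to 60 N. Pads are 20 mm wide; open, the fingers measure 119 mm over their backs; the gripper's body (75 mm by 180 mm) begins 59 mm behind the grasp point.
Start: joints at [1.097, 0.491, 1.559, -0, 1.092, -0.106], TCP at [224.712, 583.225, 214.661] pointing down, gripper open.
Joint ranges: [-3.1, 3.1], [-0.84, 2.19], [0.05, 2.79], [-1.13, 4.28], [0.06, 2.93], [-2.69, 2.69]. Speed limits (rad/s): [2.22, 2.22, 2.79, 3.14, 3.14, 3.14].

### API

Orientations are given as [roll, pitch, yaw] about the fixed x, y, z axes, in that order (R = Rz(yaw) Ry(pitch) Rx(roll)).
In Python, from cell import * gives the robot as it stands.
- The arm moves only by the tool servo_tool, never from a script. Its argument "moves" is one flat list of numbers, 5 for each row, row after row: the shift along the world's x, y, z as a fraction of full scale, then the turn about the world's z as a fraction of full scale, then the opening, from 0 (shut) to 1 (fully open). A call has 1 to 12 rows; each row is the pose to reach, as a shift and turn from the pose commanded when the call began, turning the shorter way round; what a row does not reach only later rows make up. Full scale, the value 1, is 400 mm for a shift and 180 degrees for a turn. A row lasts 1/12 s, in which the tool goes at most 41.7 mm and 7.16 degrees, less where a joint would pass 70% of its speed; a pose out of reach is approached as far as the arm can. A call with a number of a shift or a turn outside -1 to 1 is refused whole. A call with a gripper value outside its range is refused whole. The fingers move at their own pace and stop on an object; the grip force is fixed at half the most. Time passes only in rows, so rows that repeat a pose let the fingers close. It gives the time, the measured TCP pose, the force, the opening and the grip force at its end, in the units of the state.
- state(): the state, without advancing time (a new reading comes with each control period).
- read_camera(name): name is "scene" or "top" or "wrist"; returns (picture, depth): 420x560x3 uint8, blue, green, red; 420x560 float32, mm along the optical axis (not along the pixel's ray), 0 where there is no reading.
- get_calibration(name): a dict with "K" (3x3 intrinsics, pixels), "k1" (the pictures are not rectified: a ray, as slopes to the right and down, at radius r is drawn at 1 + k1 r^2 times it, then the intrinsics apply), "R" (3x3) and "t" (3): a world point X has camera coordinates R X + t. Camera axes: x right, y down, z forward; pixel columns grow to the right and rows downward; lengths in mm; the calibration is good to about 2 mm. A picture is of the moment at which its call begins: read the wrist's pose just before it. get_calibration takes no time and is no camera call; for the wrist camera it gives the pose at the moment of the call.
- job_done(): hands the job in; it is judged then, once.
The state is a dict: "t": time; "joints": joint angles; "qvel": joint speeds; "tau": joint torques, N m; "eef_pos": TCP position; "tcp_rot": TCP orientation; "ft_force": force on the tool from outside, world axes, zero at the start; "moment": the same for the moment, N m; "opening": opening from 0.0 (shut) to 1.0 (fully open); "grip_force": force on a finger pad.
Only numpy, scipy, OpenCV 4.12 (cv2) and the standard library are available. Lean on these libraries where they do the work, as an engineer would, in place of code of your own. Each camera call takes 0.05 s, during which the arm holds its last target. There are 200 camera calls.

## Working session

There is one attempt and no reset: what is moved stays moved. The work goes in short steps, Python scripts to look and compute and a tool call to move; the robot and the scene stay as the last step left them, time stands still between calls to the robot, and variables do not carry over. Pictures are saved under pics/ and viewed, at most 10 in all, crops included, and the job is handed in when it is done.

Besides the shell and the picture viewer there is one more tool, called after "Request:" in YAML: its name, and indented under it one key for each argument. servo_tool: Moves the arm, as the interface text tells. Its arguments: {"type":"object","properties":{"moves":{"type":"array"}},"required":["moves"]}

```bash
mkdir -p pics; ls
python3 - <<'E'
from cell import *
import cv2,numpy as np
s=state();print(s['t'],s['eef_pos'],s['tcp_rot'],s['opening'])
for n in ("top","scene"):
    p,d=read_camera(n);cv2.imwrite(f'pics/{n}0.png',p);np.save(f'{n}0.npy',d)
    c=get_calibration(n);print(n,c)
E
```

```text
pics
0.0 [224.5792819  583.0136722  214.07982563] [-3.14053848e+00 -1.32464441e-04  2.77381885e+00] 0.9975840430262145
top {'K': array([[381.07223132,   0.        , 284.88029255],
       [  0.        , 381.07223132, 208.28756656],
       [  0.        ,   0.        ,   1.        ]]), 'k1': 0.031445017642698296, 'R': array([[-0.00502904, -0.99996783,  0.00624856],
       [-0.9956746 ,  0.00442754, -0.09280348],
       [ 0.09277283, -0.00668824, -0.99566484]]), 't': array([ -96.15620722,  523.86338808, 1351.20444793])}
scene {'K': array([[421.67121619,   0.        , 282.55760887],
       [  0.        , 421.67121619, 214.5143952 ],
       [  0.        ,   0.        ,   1.        ]]), 'k1': -0.10839877085714741, 'R': array([[ 0.13861475,  0.99025121,  0.01372895],
       [ 0.74699557, -0.09544219, -0.65794256],
       [-0.6502181 ,  0.10145601, -0.75294296]]), 't': array([ 1.00469959e+00, -3.17837848e+02,  1.81784298e+03])}
```

View pics/top0.png

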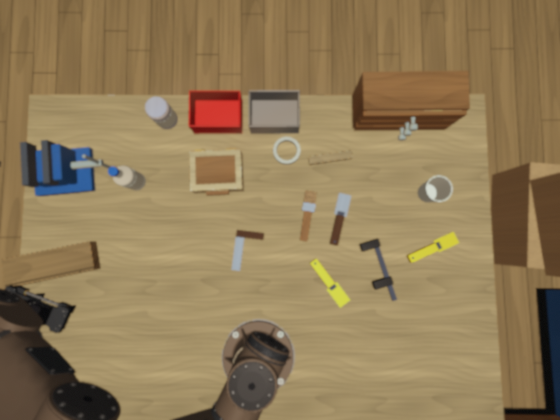

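View pics/scene0.png

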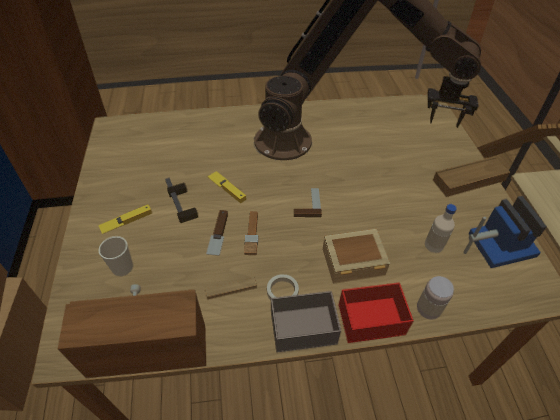

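The top view shows the scraper with its dark handle at (337,232) and blade at (344,203). The brush is at (308,215), and the case is at (216,172) with its sill facing the robot at (217,192). Next I'll measure these.

```bash
cat > h.py <<'E'
import cv2,numpy as np
from cell import *
def ray(c,uv):
    uv=np.asarray(uv,float).reshape(-1,1,2)
    n=cv2.undistortPoints(uv,c['K'],np.array([c['k1'],0,0,0.]))[:,0]
    return np.c_[n,np.ones(len(n))]@c['R'], -c['R'].T@c['t']
def onz(c,uv,z):
    d,o=ray(c,uv); return o+d*((z-o[2])/d[:,2])[:,None]
def comp(m,roi,minA=30):
    x0,y0,x1,y1=roi; k=np.zeros_like(m);k[y0:y1,x0:x1]=m[y0:y1,x0:x1]
    cs,_=cv2.findContours(k,cv2.RETR_EXTERNAL,cv2.CHAIN_APPROX_NONE)
    return max(cs,key=cv2.contourArea)
def rect(P):
    (c,s,a)=cv2.minAreaRect(P[:,:2].astype(np.float32))
    return np.round(c,1),np.round(s,1),round(a,2),np.round(cv2.boxPoints((c,s,a)),1)
E
python3 - <<'E'
from h import *
c=get_calibration('top');p=cv2.imread('pics/top0.png');hsv=cv2.cvtColor(p,cv2.COLOR_BGR2HSV)
H,S,V=cv2.split(hsv)
for q in [(337,232),(344,203),(344,208),(325,215),(216,170),(195,155),(217,192),(217,200),(308,230),(308,207)]: print(q,hsv[q[1],q[0]])
big=cv2.resize(np.hstack([p[130:250,180:270],p[170:250,290:360].copy() if 0 else p[130:250,290:360]]),None,fx=4.8,fy=4.8,interpolation=cv2.INTER_CUBIC)
cv2.imwrite('pics/crop1.png',big);print(big.shape)
m=((V<90)).astype(np.uint8)*255
k=comp(m,(325,190,358,250));print('handle',rect(onz(c,k,26)),cv2.contourArea(k))
m=((S<70)&(V>100)).astype(np.uint8)*255
k=comp(m,(325,185,358,225));print('blade',rect(onz(c,k,14)),cv2.contourArea(k))
E
```

```text
(337, 232) [ 12 136  90]
(344, 203) [103  25 182]
(344, 208) [102  24 181]
(325, 215) [ 20  90 175]
(216, 170) [ 16 133 150]
(195, 155) [ 22  76 177]
(217, 192) [ 15 132 145]
(217, 200) [ 21  91 174]
(308, 230) [ 16 125 155]
(308, 207) [103  25 185]
(576, 768, 3)
handle (array([ 451.8, -284.4]), array([ 16.1, 104.5]), 77.7, array([[ 399. , -281.1],
       [ 501.1, -303.4],
       [ 504.6, -287.7],
       [ 402.4, -265.4]], dtype=float32)) 49.0
blade (array([ 538.2, -308.3]), array([53.5, 87.3]), 76.39, array([[ 489.5, -324. ],
       [ 574.3, -344.6],
       [ 586.9, -292.6],
       [ 502.1, -272. ]], dtype=float32)) 295.0
```

View pics/crop1.png

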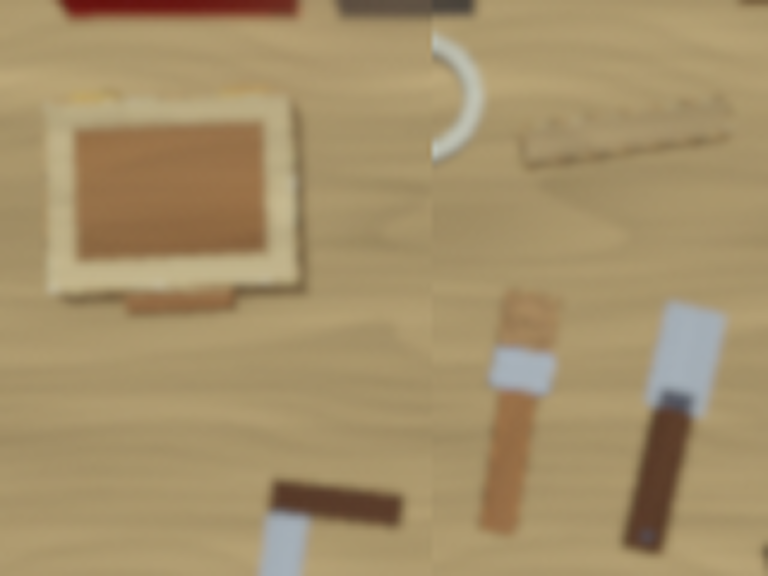

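The crop shows the pale-bordered lid with corners near crop (48,97), (292,97), (298,283) and (48,293). The sill spans about (127–236, 290–313). The scraper's blade edge is at the top right, around (697,308).

Run:
```python
from h import *
c=get_calibration('top');p=cv2.imread('pics/top0.png');H,S,V=cv2.split(cv2.cvtColor(p,cv2.COLOR_BGR2HSV))
def cr(l,ox): return [(x/4.8+ox-.4,y/4.8+130-.4) for x,y in l]
P=onz(c,cr([(48,99),(292,95),(298,285),(48,294)],180),70).round(1);print('lid',P.tolist(),P.mean(0))
# inner panel + sill by mask
m=((S>112)&(H<19)).astype(np.uint8)*255
k=comp(m,(185,148,245,188));print('panel z70',rect(onz(c,k,70)))
k=comp(m,(195,188,240,200));print('sill z50',rect(onz(c,k,50)))
# scraper
m=((S>110)&(V<125)).astype(np.uint8)*255
k=comp(m,(322,190,358,250));print('handle z26',rect(onz(c,k,26)))
print('tip',onz(c,cr([(670,300),(727,317)],290-90),14.).round(1).tolist())
s=get_calibration('scene');q=cv2.imread('pics/scene0.png')
big=cv2.resize(q[195:285,195:395],None,fx=4,fy=4,interpolation=cv2.INTER_CUBIC);cv2.imwrite('pics/crop2.png',big)
```

```text
lid [[726.3, 236.6, 70.0], [729.0, 57.7, 70.0], [587.8, 52.7, 70.0], [581.8, 234.2, 70.0]] [656.225 145.3    70.   ]
panel z70 (array([657.8, 146.6]), array([ 93.4, 134.2]), 2.34, array([[608.4, 211.7],
       [613.9,  77.7],
       [707.2,  81.5],
       [701.7, 215.5]], dtype=float32))
sill z50 (array([578.3, 142.1]), array([14.8, 85. ]), 2.43, array([[569.1, 184.2],
       [572.7,  99.3],
       [587.5,  99.9],
       [583.9, 184.8]], dtype=float32))
handle z26 (array([ 444.4, -283.4]), array([ 29.1, 103.8]), 75.7, array([[ 390.5, -284.7],
       [ 491.1, -310.3],
       [ 498.3, -282.1],
       [ 397.7, -256.5]], dtype=float32))
tip [[582.9, -297.4, 14.0], [569.7, -340.5, 14.0]]
```

View pics/crop2.png

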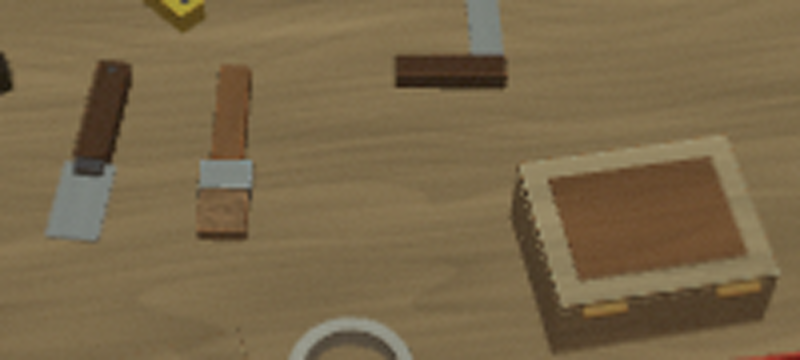

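The scraper origin is near (480.5,-293.5) with yaw -0.25. The front face middle of the case is near (585.5,143) with yaw about 0.04. The sizes agree with those given, so I'm starting to move.

Request:
servo_tool:
  moves: [0.625,-1,0,0.037,1,0.625,-1,0,0.037,1,0.625,-1,0,0.037,1,0.625,-1,0,0.037,1,0.625,-1,0,0.037,1,0.625,-1,0,0.037,1,0.625,-1,0,0.037,1,0.625,-1,0,0.037,1,0.625,-1,0,0.037,1,0.625,-1,0,0.037,1,0.625,-1,0,0.037,1,0.625,-1,0,0.037,1]

```text
t: 1.1
eef_pos: [476.8, 179.4, 214.5]
tcp_rot: [-3.141, 0.001, 2.887]
ft_force: [0.5, 0.5, -1.5]
opening: 1.004
grip_force: 0.0
```

Request:
servo_tool:
  moves: [0,-1,0,0,1,0,-1,0,0,1,0,-1,0,0,1,0,-1,0,0,1,0,-1,0,0,1,0,-1,0,0,1,0,-1,0,0,1,0,-1,0,0,1,0,-1,0,0,1,0,-1,0,0,1,0,-1,0,0,1]

```text
t: 2.02
eef_pos: [474.5, -221.1, 214.2]
tcp_rot: [-3.141, 0.0, 2.886]
ft_force: [-0.0, -0.1, 0.4]
opening: 1.001
grip_force: 0.0
```

Run:
```python
from h import *
c=get_calibration('wrist');p,d=read_camera('wrist');cv2.imwrite('pics/w1.png',p)
o=-c['R'].T@c['t'];print(o,c['R'].round(2).tolist())
H,S,V=cv2.split(cv2.cvtColor(p,cv2.COLOR_BGR2HSV))
# project expected origin, tip
for X in [(480.5,-293.5,26),(577,-318,14),(393,-271,26)]:
    v=c['R']@np.array(X)+c['t'];print((c['K']@v/v[2])[:2].round(0))
```

```text
[ 394.6006207  -199.35602629  384.11653777] [[0.25, 0.97, -0.0], [0.93, -0.24, 0.29], [0.28, -0.08, -0.96]]
[221. 210.]
[227. 285.]
[216. 126.]
```

View pics/w1.png

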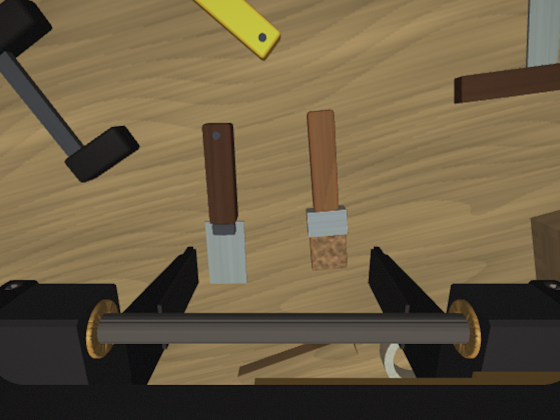

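The wrist picture shows the scraper's handle from (218,124) to about (226,233) and the blade edge at (227,283). The brush is to its right. This matches the prediction within about 2 px. I'll refine the pose with masks.

Run:
```python
from h import *
c=get_calibration('wrist');p=cv2.imread('pics/w1.png')
H,S,V=cv2.split(cv2.cvtColor(p,cv2.COLOR_BGR2HSV))
m=((V<100)&(S>90)).astype(np.uint8)*255
k=comp(m,(195,110,250,245));print('handle',rect(onz(c,k,24)))
m=((S<60)&(V>110)).astype(np.uint8)*255
k=comp(m,(195,210,255,300));print('blade',rect(onz(c,k,14)))
```

```text
handle (array([ 443.5, -279.9]), array([ 32.4, 109.3]), 76.18, array([[ 386.6, -282.6],
       [ 492.7, -308.7],
       [ 500.5, -277.2],
       [ 394.3, -251.1]], dtype=float32))
blade (array([ 535.8, -304.4]), array([45.7, 80.5]), 76.03, array([[ 491.2, -316.8],
       [ 569.4, -336.3],
       [ 580.4, -291.9],
       [ 502.3, -272.5]], dtype=float32))
```

Request:
servo_tool:
  moves: [0.031,-0.19,0,0.004,1,0.031,-0.19,-0.1,0.004,1,0.031,-0.19,-0.2,0.004,1,0.031,-0.19,-0.3,0.004,1,0.031,-0.19,-0.38,0.004,1,0.031,-0.19,-0.38,0.004,1,0.031,-0.19,-0.38,0.004,1]

```text
t: 2.65
eef_pos: [486.8, -291.4, 62.0]
tcp_rot: [3.14, -0.004, 2.903]
ft_force: [0.3, -0.1, 0.5]
opening: 1.001
grip_force: 0.0
```

Run:
```python
from h import *
s=state();print(s['eef_pos'],s['tcp_rot'],s['qvel'].round(3) if hasattr(s['qvel'],'round') else s['qvel'])
```

```text
[ 486.75415678 -291.43466394   61.9517173 ] [ 3.13980616 -0.00354379  2.90343236] [-0.002 -0.067 -0.044 -0.001  0.02  -0.001]
```

Request:
servo_tool:
  moves: [0,0,-0.05,0,1,0,0,-0.1,0,1,0,0,-0.13,0,1,0,0,-0.145,0,1,0,0,-0.145,0,1,0,0,-0.145,0,0,0,0,-0.145,0,0,0,0,-0.145,0,0,0,0,-0.145,0,0,0,0,-0.145,0,0,0,0,-0.145,0,0,0,0,-0.145,0,0]

```text
t: 3.65
eef_pos: [487.1, -292.8, 4.8]
tcp_rot: [3.142, 0.0, 2.903]
ft_force: [-0.2, -0.9, 0.3]
opening: 0.566
grip_force: 0.0
```

Request:
servo_tool:
  moves: [0,0,0,0,0,0,0,0,0,0,0,0,0,0,0,0,0,0,0,0,0,0,0,0,0,0,0,0,0,0]

```text
t: 4.15
eef_pos: [487.1, -292.8, 4.6]
tcp_rot: [3.141, -0.0, 2.903]
ft_force: [-0.2, -0.5, 0.2]
opening: 0.313
grip_force: 30.0
```

Request:
servo_tool:
  moves: [0,0,0.03,0,0,0,0,0.1,0,0,0,0.02,0.2,0,0,-0.01,0.08,0.3,0.01,0,-0.01,0.16,0.3,0.02,0,-0.02,0.24,0.3,0.03,0,-0.025,0.32,0.3,0.045,0,-0.03,0.4,0.3,0.06,0,-0.035,0.48,0.3,0.075,0,-0.04,0.56,0.3,0.089,0,-0.045,0.63,0.3,0.089,0,-0.045,0.7,0.3,0.089,0]

```text
t: 5.15
eef_pos: [468.5, -11.2, 125.5]
tcp_rot: [3.142, 0.0, -3.101]
ft_force: [0.1, 1.2, -2.1]
opening: 0.313
grip_force: 30.0
```

Request:
servo_tool:
  moves: [0,0.08,0,0,0,0,0.16,0,0,0,0,0.24,0,0,0,0,0.3,0,0,0,0,0.35,0,0,0,0,0.3775,-0.03,0,0,0,0.3775,-0.1,0,0,0,0.3775,-0.1,0,0,0,0.3775,-0.1,0,0,0,0.3775,-0.1,0,0]

```text
t: 5.98
eef_pos: [469.4, 138.0, 85.7]
tcp_rot: [3.141, 0.0, -3.101]
ft_force: [-0.2, -0.2, -1.2]
opening: 0.313
grip_force: 30.0
```

Run:
```python
from h import *
s=state();print(s['t'],s['eef_pos'],s['tcp_rot'],s['ft_force'],s['moment'],s['opening'])
c=get_calibration('wrist');p,d=read_camera('wrist');cv2.imwrite('pics/w2.png',p);np.save('w2d.npy',d);import pickle;pickle.dump(c,open('w2c.pkl','wb'))
```

```text
5.9833 [469.37718462 137.96693072  85.71733745] [ 3.14146481e+00  3.33760481e-04 -3.10146588e+00] [-0.23631226 -0.22735828 -1.18273592] [ 0.01691017 -0.03586856  0.05240045] 0.3134008391858004
```

View pics/w2.png

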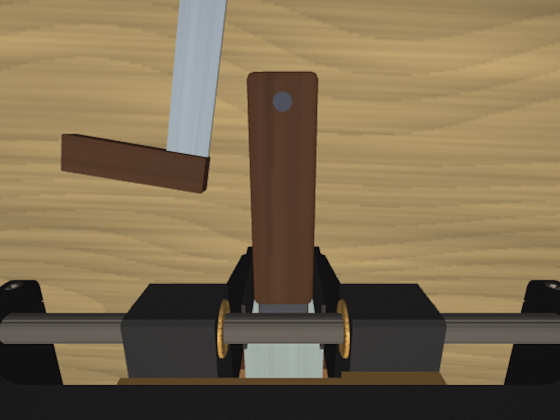

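The wrist picture shows the handle held squarely, with its rear end at (283,72) and the blade running out beneath the gripper. Next I'll work out where the tip is relative to the TCP and look from the other cameras.

Run:
```python
from h import *
import pickle
c=pickle.load(open('w2c.pkl','rb'));p=cv2.imread('pics/w2.png');d=np.load('w2d.npy')
H,S,V=cv2.split(cv2.cvtColor(p,cv2.COLOR_BGR2HSV))
# heights along handle from depth
for uv in [(283,85),(283,130),(283,180),(283,230),(283,280),(283,309),(283,365)]:
    r,o=ray(c,uv); print(uv,(o+r[0]*d[uv[1],uv[0]]).round(1))
m=((V<110)&(S>100)&(H<14)).astype(np.uint8)*255
k=comp(m,(235,60,330,240));print(rect(onz(c,k,105)))
for n in('top','scene'):
    q,_=read_camera(n);cv2.imwrite(f'pics/{n}1.png',q)
a=cv2.imread('pics/top1.png')[140:250,170:290];b=cv2.imread('pics/scene1.png')[170:290,290:400]
cv2.imwrite('pics/crop3.png',np.hstack([cv2.resize(a,(436,400),interpolation=2),cv2.resize(b,(364,400),interpolation=2)]))
```

```text
(283, 85) [377.3 134.8 106.1]
(283, 130) [395.5 135.5 106.9]
(283, 180) [417.2 136.4 107.3]
(283, 230) [441.  137.4 106.9]
(283, 280) [466.8 138.4 107.4]
(283, 309) [485.3 139.2 104. ]
(283, 365) [528.3 140.9  94.8]
(array([409.3, 135.8]), array([74.2, 29.3]), 2.54, array([[371.6, 148.8],
       [372.9, 119.5],
       [447. , 122.8],
       [445.7, 152.1]], dtype=float32))
```

View pics/crop3.png

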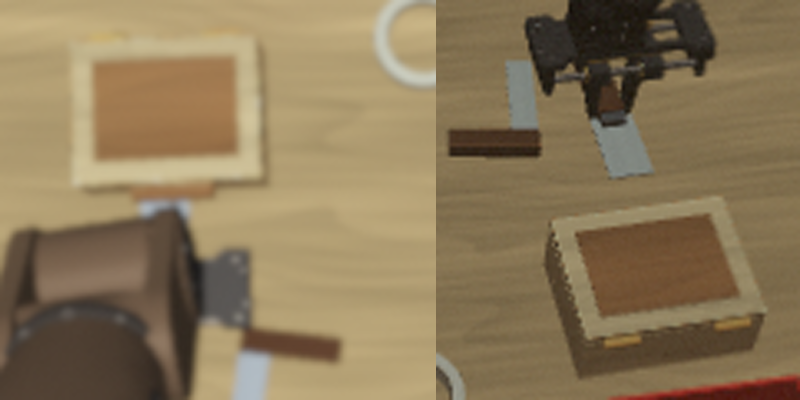

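The top crop shows the blade just in front of the sill and lined up with it. The scene crop shows it level and clear of the case. I'll lower to notch height.

Request:
servo_tool:
  moves: [0,0,-0.04,0,0,0,0,-0.08,0,0,0,0,-0.0965,0,0,0,0,-0.0965,0,0,0,0,-0.0965,0,0,0,0,-0.0965,0,0]

```text
t: 6.63
eef_pos: [469.5, 138.2, 46.8]
tcp_rot: [3.141, 0.001, -3.101]
ft_force: [-0.1, 0.8, -0.8]
opening: 0.314
grip_force: 30.0
```

Request:
servo_tool:
  moves: [0.015,0.0005,0,0,0,0.03,0.001,0,0,0,0.045,0.002,0,0,0,0.06,0.0025,0,0,0,0.075,0.003,0,0,0,0.09,0.0035,0,0,0,0.09,0.0035,0,0,0]

```text
t: 7.22
eef_pos: [506.5, 139.6, 46.0]
tcp_rot: [3.141, 0.001, -3.101]
ft_force: [-0.5, -1.0, -1.5]
opening: 0.315
grip_force: 30.0
```

Request:
servo_tool:
  moves: [0.015,0.0005,0,0,0,0.03,0.001,0,0,0,0.035,0.0015,0,0,0,0.035,0.0015,0,0,0,0.035,0.0015,0,0,0]

```text
t: 7.63
eef_pos: [519.0, 140.2, 46.0]
tcp_rot: [3.142, -0.0, -3.101]
ft_force: [0.6, -0.3, -0.8]
opening: 0.312
grip_force: 30.0
```

Run:
```python
from h import *
s=state();print(s['eef_pos'],s['ft_force'],s['moment'])
q,_=read_camera('scene');cv2.imwrite('pics/scene2.png',q)
cv2.imwrite('pics/crop4.png',cv2.resize(q[150:270,290:410],(600,600),interpolation=2))
```

```text
[519.00446529 140.22779833  45.96879142] [ 0.61437673 -0.2765873  -0.82869138] [ 0.02031174 -0.02681153 -0.0128138 ]
```

View pics/crop4.png

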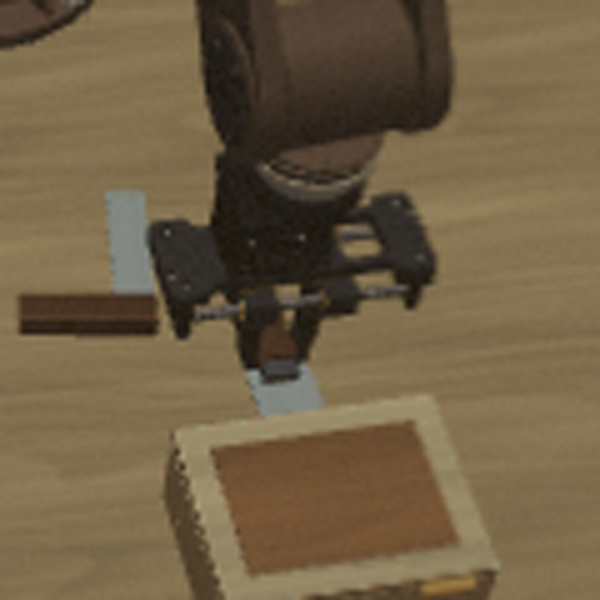

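The scene crop shows the blade under the lid's front edge, with the gripper clear. I'll begin the lift.

Request:
servo_tool:
  moves: [0,0,0.011,0,0,0,0,0.022,0,0,0.001,0,0.034,0,0,0.003,0,0.046,0,0,0.005,0,0.06,0,0,0.006,0,0.068,0,0,0.006,0,0.068,0,0]

```text
t: 8.27
eef_pos: [521.6, 140.3, 74.1]
tcp_rot: [3.141, 0.001, -3.101]
ft_force: [-1.2, -0.5, -1.8]
opening: 0.311
grip_force: 30.0
```

```bash
cat > hz.py <<'E'
from h import *
s=state();print(s['t'],s['eef_pos'].round(1) if hasattr(s['eef_pos'],'round') else s['eef_pos'],s['ft_force'],s['moment'])
c=get_calibration('wrist');p,d=read_camera('wrist')
H,S,V=cv2.split(cv2.cvtColor(p,cv2.COLOR_BGR2HSV))
P=[]
for uv in [(283,85),(283,130),(283,180),(283,230),(283,280),(283,350)]:
    r,o=ray(c,uv); P.append((o+r[0]*d[uv[1],uv[0]]).round(1).tolist())
print(P)
# lid angle from the scene camera's depth over the case area
c=get_calibration('scene');q,d=read_camera('scene')
v,u=np.mgrid[190:285,310:400];r,o=ray(c,np.c_[u.ravel(),v.ravel()])
W=o+r*d[190:285,310:400].ravel()[:,None]
k=(np.abs(W[:,1]-146)<60)&(W[:,0]>560)&(W[:,0]<760)&(W[:,2]>63)
k&=(np.abs(W[:,1]-141)>28)
X=W[k];b=np.arange(580,760,20)
for a in b:
    z=X[(X[:,0]>=a)&(X[:,0]<a+20),2]
    if len(z)>5: print(a+10,np.median(z).round(1),len(z))
n=1
import os
while os.path.exists(f'pics/s_{n}.png'): n+=1
cv2.imwrite(f'pics/s_{n}.png',cv2.resize(q[130:290,270:430],(600,600),interpolation=2))
E
python3 hz.py
```

```text
8.2667 [521.6 140.3  74.1] [-1.17450385 -0.47712941 -1.84844369] [0.07639859 0.31956057 0.00057646]
[[429.6, 137.0, 95.4], [447.6, 137.8, 96.7], [469.2, 138.6, 96.4], [493.3, 139.6, 95.1], [519.7, 140.7, 94.6], [570.5, 142.8, 82.8]]
590 97.9 53
610 95.2 107
630 91.7 106
650 87.8 111
670 83.3 119
690 78.9 117
710 73.7 122
730 68.2 84
```

Request:
servo_tool:
  moves: [0.007,0,0.027,0,0,0.0165,0.0005,0.0535,0,0,0.029,0.001,0.079,0,0,0.0435,0.0015,0.103,0,0,0.061,0.0025,0.126,0,0,0.08,0.003,0.1465,0,0,0.101,0.004,0.165,0,0,0.101,0.004,0.165,0,0,0.101,0.004,0.165,0,0]

```text
t: 9.12
eef_pos: [562.4, 141.8, 139.3]
tcp_rot: [3.141, 0.002, -3.101]
ft_force: [-0.4, 0.3, -2.3]
opening: 0.316
grip_force: 30.3
```

```bash
python3 hz.py
```

```text
9.1167 [562.4 141.8 139.3] [-0.36284809  0.27555908 -2.28857498] [ 0.04244234  0.00217307 -0.02233033]
[[470.4, 138.6, 161.5], [488.4, 139.3, 161.7], [510.0, 140.2, 161.5], [533.6, 141.1, 161.4], [559.3, 142.2, 161.8], [611.4, 144.3, 148.0]]
590 251.4 211
650 169.3 151
670 149.5 194
690 123.7 203
710 98.0 199
730 75.2 141
```

Request:
servo_tool:
  moves: [0.023,0.001,0.0165,0,0,0.048,0.002,0.031,0,0,0.074,0.003,0.042,0,0,0.1,0.004,0.051,0,0,0.128,0.005,0.057,0,0,0.1565,0.006,0.061,0,0,0.1705,0.007,0.0615,0,0,0.1705,0.007,0.0615,0,0,0.1705,0.007,0.0615,0,0]

```text
t: 9.97
eef_pos: [629.8, 144.6, 163.3]
tcp_rot: [3.142, -0.001, -3.101]
ft_force: [0.4, 0.8, -0.5]
opening: 0.313
grip_force: 30.3
```

```bash
python3 hz.py; ls pics
```

```text
9.9667 [629.8 144.6 163.3] [ 0.35384799  0.81313547 -0.45224339] [ 0.05408155 -0.02005744 -0.0024394 ]
[[537.9, 141.4, 186.3], [555.8, 142.1, 185.6], [577.5, 143.0, 185.2], [601.7, 144.0, 183.6], [627.5, 145.0, 184.4], [679.2, 147.1, 171.3]]
610 282.5 60
630 285.2 66
650 285.2 258
670 263.4 86
730 147.5 575
750 121.2 16
crop1.png
crop2.png
crop3.png
crop4.png
s_1.png
s_2.png
s_3.png
scene0.png
scene1.png
scene2.png
top0.png
top1.png
w1.png
w2.png
```

View pics/s_3.png

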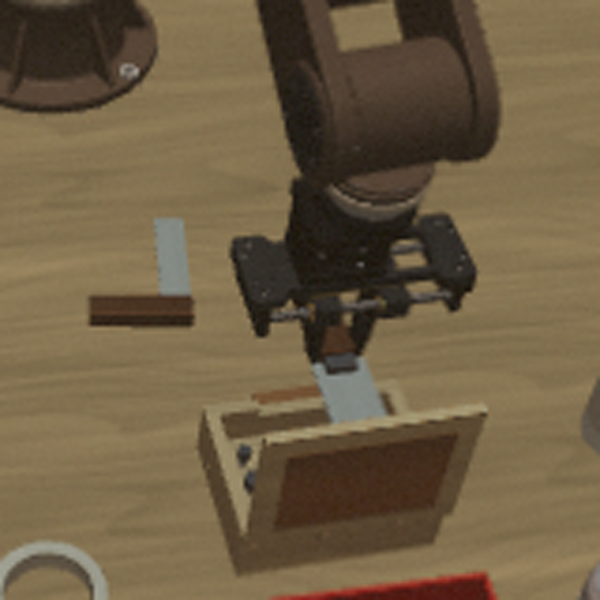

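The picture shows the lid standing nearly upright with the blade against its underside; the router bits are visible and nothing else is disturbed. I'll measure the lid angle from depth.

```bash
cat > lid.py <<'E'
from h import *
c=get_calibration('scene');q,d=read_camera('scene')
v,u=np.mgrid[180:300,300:420];r,o=ray(c,np.c_[u.ravel(),v.ravel()])
W=o+r*d[180:300,300:420].ravel()[:,None]
k=(np.abs(W[:,1]-148)<75)&(W[:,0]>690)&(W[:,0]<790)&(W[:,2]>85)&(W[:,2]<180)
X=W[k];m=np.median(X,0)
for _ in range(3):
    C=X.mean(0);n=np.linalg.svd(X-C)[2][2] if len(X)<3000 else None
    X=X[np.abs((X-C)@n)<3]
n*=np.sign(n[0]);print(len(X),C,n,'lid angle',np.arctan2(n[0],n[2]))
E
python3 lid.py
```

```text
434 [735.71796519 147.14428476 118.71037365] [0.99723531 0.04167922 0.06151898] lid angle 1.50918487339386
```

Request:
servo_tool:
  moves: [-0.03,-0.001,0,0,0,-0.1,-0.004,0,0,0,-0.18,-0.007,0,0,0,-0.26,-0.01,0,0,0,-0.33,-0.03,0,0,0,-0.37,-0.08,0,0,0,-0.39,-0.15,0,0,0,-0.39,-0.23,0,0,0,-0.39,-0.31,0,0,0,-0.39,-0.39,0,0,0,-0.39,-0.47,0,0,0,-0.39,-0.55,0,0,0]

```text
t: 11.12
eef_pos: [473.6, -76.8, 164.2]
tcp_rot: [-3.141, 0.001, -3.101]
ft_force: [1.2, 0.4, -1.8]
opening: 0.312
grip_force: 30.3
```

Request:
servo_tool:
  moves: [0.005,-0.08,0,-0.01,0,0.01,-0.16,0,-0.02,0,0.015,-0.24,0,-0.03,0,0.02,-0.32,0,-0.045,0,0.025,-0.4,0,-0.06,0,0.03,-0.47,-0.05,-0.075,0,0.033,-0.52,-0.12,-0.089,0,0.033,-0.545,-0.2,-0.089,0,0.033,-0.545,-0.28,-0.089,0,0.033,-0.545,-0.32,-0.089,0,0.033,-0.545,-0.32,-0.089,0,0.033,-0.545,-0.32,-0.089,0]

```text
t: 12.12
eef_pos: [487.1, -293.2, 35.8]
tcp_rot: [3.141, -0.001, 2.903]
ft_force: [0.5, -0.3, -0.9]
opening: 0.316
grip_force: 30.3
```

```bash
python3 hz.py | head -2; python3 lid.py
```

```text
12.1167 [ 487.1 -293.2   35.8] [ 0.49879059 -0.27248617 -0.94224609] [ 0.03095559 -0.00359833 -0.0288576 ]
[[397.7, -270.8, 58.0], [415.1, -275.0, 59.5], [436.4, -280.2, 57.0], [459.3, -285.8, 57.7], [485.2, -292.1, 56.3], [534.8, -304.2, 44.2]]
837 [735.5545302  146.94557122 134.48751215] [0.99898184 0.04077137 0.0193126 ] lid angle 1.5514664482782887
```

Request:
servo_tool:
  moves: [0,0,-0.03,0,0,0,0,-0.05,0,0,0,0,-0.062,0,0,0,0,-0.069,0,0,0,0,-0.074,0,0,0,0,-0.077,0,0,0,0,-0.077,0,0,0,0,-0.077,0,0]

```text
t: 12.93
eef_pos: [487.4, -293.4, 5.1]
tcp_rot: [-3.142, 0.0, 2.903]
ft_force: [-0.3, 0.2, -0.9]
opening: 0.316
grip_force: 30.3
```

Request:
servo_tool:
  moves: [0,0,-0.001,0,0,0,0,-0.002,0,0,0,0,-0.003,0,0,0,0,-0.003,0,0]

```text
t: 13.27
eef_pos: [487.4, -293.5, 4.7]
tcp_rot: [-3.141, 0.001, 2.903]
ft_force: [-2.1, 1.1, 9.0]
opening: 0.314
grip_force: 30.3
```

Request:
servo_tool:
  moves: [0,0,0,0,0.4,0,0,0,0,0.6,0,0,0,0,0.8,0,0,0,0,0.8,0,0,0,0,0.8,0,0,0,0,0.8,0,0,0.03,0,0.8,0,0,0.08,0,0.8,0,0,0.15,0,0.8,0,0,0.25,0,0.8,0,0,0.35,0,0.8,0,0,0.4,0,0.8]

```text
t: 14.27
eef_pos: [488.1, -293.9, 169.2]
tcp_rot: [-3.14, 0.005, 2.903]
ft_force: [-0.3, -0.4, 0.3]
opening: 0.8
grip_force: 0.0
```

Request:
servo_tool:
  moves: [-0.05,0.1,0.1,0,0.8,-0.05,0.19,0.12,0,0.8,-0.05,0.19,0.12,0,0.8,-0.05,0.19,0.12,0,0.8,-0.05,0.19,0.12,0,0.8]

```text
t: 14.68
eef_pos: [467.5, -217.3, 212.5]
tcp_rot: [-3.141, 0.001, 2.904]
ft_force: [-0.3, -1.0, -0.2]
opening: 0.804
grip_force: 0.0
```

```bash
python3 lid.py
python3 - <<'E'
from h import *
s=state();print(s['t'],s['eef_pos'],s['opening'],s['ft_force'])
c=get_calibration('wrist');p,d=read_camera('wrist')
q,_=read_camera('scene')
cv2.imwrite('pics/final.png',np.hstack([cv2.resize(p,(400,300),interpolation=3),cv2.resize(q,(400,300),interpolation=3)]))
H,S,V=cv2.split(cv2.cvtColor(p,cv2.COLOR_BGR2HSV))
k=comp(((V<100)&(S>90)).astype(np.uint8)*255,(195,110,250,245));print('handle',rect(onz(c,k,24)))
m=np.zeros_like(V);cv2.drawContours(m,[k],-1,255,-1);v,u=np.nonzero(cv2.erode(m,np.ones((7,7))))
r,o=ray(c,np.c_[u,v]);W=o+r*d[v,u][:,None];A=np.c_[W[:,:2]-W[:,:2].mean(0),np.ones(len(W))]
print('plane tilt',np.linalg.lstsq(A,W[:,2],rcond=None)[0])
E
```

```text
836 [735.56883993 146.80644197 134.32625953] [0.99892347 0.04162307 0.02047969] lid angle 1.5502974352086292
14.7333 [ 467.50090669 -217.85272224  211.86404288] 0.7986406139700769 [-0.84568697 -1.08836772 -0.41993058]
handle (array([ 445. , -280.9]), array([ 32.3, 109.7]), 76.33, array([[ 387.9, -283.6],
       [ 494.5, -309.6],
       [ 502.1, -278.1],
       [ 395.5, -252.2]], dtype=float32))
plane tilt [ 0.29076356  1.60746853 27.88040385]
```

View pics/final.png

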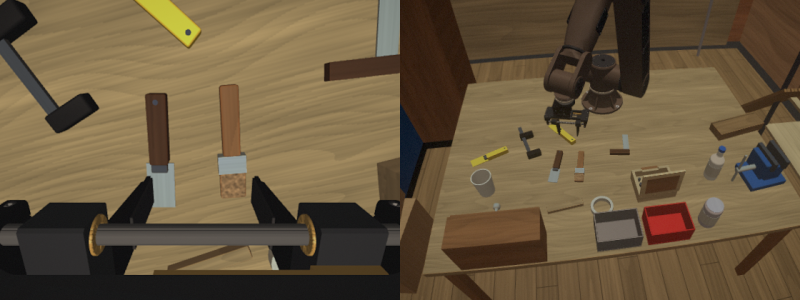

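The last picture shows the scraper lying flat beside the untouched brush, the lid upright, and the gripper clear of everything. Handing in.

```bash
python3 -c "
from cell import *
print(job_done())"
```

```text
the job is handed in; nothing more can be done
None
```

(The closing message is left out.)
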